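Set a flat bar flush to a plate's edge with a straightedge

TASK

Swing the hold-down finger on the setting plate well aside, then lay the flat bar along the plate's front edge, under where the finger comes down, with its long side overhanging that edge by a few millimetres. Stand the straightedge on the bench in front of the plate and push it home against the plate's front edge, so that it carries the bar back until plate edge and bar side lie flush against it. Leave the straightedge standing there, swing the finger fully back over the bar, and do not disturb the loose things around them.

Things in the scene. Friction and masses are not known exactly. Their poses are not given: they have to be found in the camera images.
- setting_plate: Fixed steel setting plate, 150 (x) x 200 (y) x 15 mm high, bolted to the bench at two back corners (bolt heads 9 mm high, 18 mm across, at x = +55, y = +-83 mm). Origin: centre of its underside, on the bench. Its -x side, towards the robot, is the straight front edge (the plane x = -75 mm in this frame), with free bench in front of it. Its y axis runs along that edge.
- front_edge (a point): Middle of the upper corner of the plate's front edge (x = -75, y = 0, z = 15 mm in the plate's frame); axes as the plate's: +x points back over the plate, y along the edge.
- finger_pivot (a point): Point on the vertical pivot axis of the hold-down finger, at the height of the knob's middle (plate frame x = 35, y = 0, z = 56.5 mm); axes as the plate's.
- finger_knob (a point): Middle of the black upright knob on the finger, 55 mm from the pivot axis: 22 mm in diameter, 30 mm high, from 41.5 to 71.5 mm above the bench. The finger is a dark flat steel arm, 22 mm wide, 9 mm thick, that reaches 98 mm from the pivot; its underside is 26.5 mm above the bench, 3.5 mm clear of a bar lying on the plate. It swings level at that height.
- finger (a joint): Swing of the finger about its vertical pivot, rad: 0 = against its stop, pointing straight at the front edge (plate -x) over the place of the bar; it grows to 1.7 as the finger swings clockwise seen from above, towards plate +y (at 1.57 it points along plate +y). Knob position in the plate's frame: pivot + 55 mm * (-cos q, +sin q). It turns with a stiff friction (about 1.5 N at the knob) and stays where it is left.
- blank_mid (a point): Plain grey steel flat bar with holes, 130 x 32 x 8 mm, 0.3 kg, lying flat on the bench in front of a fixed heap of steel offcuts (up to 155 mm high, its front about 80 mm behind the bar's centre). Point at its centre (4 mm above its underside); x along its length, y across its width, z up. Flush on the plate, its centre is at x = -59 mm in the plate's frame.
- straightedge_mid (a point): Straightedge standing on the bench, 0.7 kg, beside the bar and also in front of the heap (bar and straightedge may change places): bright steel foot 150 mm long, 20 mm wide, 28 mm high with flat upright long sides (both are working faces), and on it a dark wooden grip rib 110 mm long, 12 mm wide, from 28 to 52 mm above the bench. Point at its centre, 26 mm above its underside; x along its length, z up. Flush against the plate, its centre is at x = -85 mm in the plate's frame.
- hex_key: Bystander: black hex key, 37 x 108 x 7 mm, lying behind the plate on the left.
- drill_big: Bystander: large twist drill, 138 x 50 x 28 mm, lying at the far left.
- steel_block: Bystander: dark steel packing block, about 50 x 56 x 44 mm, behind the plate.
- step_block: Bystander: dark stepped block, 48 x 66 x 40 mm, far left, behind the twist drill.
- slot_block: Bystander: slotted light steel block, 66 x 48 x 30 mm, far right, behind the plate.

How it is judged (in metres and radians):
On the way, in this order (a step that is already met when the one before it is completed fails the run):
1. the finger is swung well aside (past 1.1 rad) (value of joint finger above 1.1 rad), for 0.1 s.
2. the bar lies on the plate along its front edge, let go (z of blank_mid in the frame of setting_plate between 0.015 and 0.023 m and y of blank_mid in the frame of setting_plate between -0.045 and 0.045 m and x of blank_mid in the frame of setting_plate between -0.08 and -0.045 m and angle between the x axis of blank_mid and the y axis of setting_plate, either way round below 0.3 rad and contact force between the fingers and blank below 0.3 N and linear speed of blank below 0.01 m/s), for 0.2 s.
3. the straightedge stands flush against the plate's front edge and the bar's side is flush against it, finger still aside (x of straightedge_mid in the frame of setting_plate between -0.0875 and -0.083 m and y of straightedge_mid in the frame of setting_plate between -0.05 and 0.05 m and z of straightedge_mid in the frame of setting_plate between 0.022 and 0.031 m and angle between the x axis of straightedge_mid and the y axis of setting_plate, either way round below 0.02 rad and angle between straightedge_mid's own z axis and vertical below 0.06 rad and x of blank_mid in the frame of setting_plate between -0.0615 and -0.0565 m and angle between the x axis of blank_mid and the y axis of setting_plate, either way round below 0.025 rad and z of blank_mid in the frame of setting_plate between 0.015 and 0.023 m and y of blank_mid in the frame of setting_plate between -0.045 and 0.045 m and value of joint finger above 0.8 rad), for 0.2 s.
4. the finger is swung back over the bar (value of joint finger below 0.15 rad), for 0.1 s.
At the end, for the whole second after the job is handed in: Straightedge upright, flush against the plate's front edge (gap < 2.5 mm, 0.02 rad, middles within 50 mm); bar flat on the plate, its side flush with that edge (2.5 mm, 0.025 rad, middles within 45 mm); finger back over the bar (< 0.15 rad); both at rest (x of straightedge_mid in the frame of setting_plate between -0.0875 and -0.083 m and y of straightedge_mid in the frame of setting_plate between -0.05 and 0.05 m and z of straightedge_mid in the frame of setting_plate between 0.022 and 0.031 m and angle between the x axis of straightedge_mid and the y axis of setting_plate, either way round below 0.02 rad and angle between straightedge_mid's own z axis and vertical below 0.06 rad and x of blank_mid in the frame of setting_plate between -0.0615 and -0.0565 m and angle between the x axis of blank_mid and the y axis of setting_plate, either way round below 0.025 rad and z of blank_mid in the frame of setting_plate between 0.015 and 0.023 m and y of blank_mid in the frame of setting_plate between -0.045 and 0.045 m and value of joint finger below 0.15 rad and linear speed of each of blank, straightedge below 0.01 m/s); the robot touches nothing.
It fails at once if a loose thing around the work is moved more than 30 mm (distance of any of hex_key, drill_big, steel_block, step_block, slot_block from where it was at the start of the episode above 0.03 m).
It also fails if it takes over 72 s, if anything falls off the work surface, if the arm or the gripper's body presses on something with over 40 N, if the wrist force passes 120 N, or if a joint passes its speed limit or range.

ROBOT

A 6-joint arm with a two-finger parallel gripper is mounted at the origin on a cart in front of the work surface, level with it; the furniture and walls round the work are solid. World frame = base frame: x ahead of the robot, y to its left, z up, the work surface at z = 0. Lengths are in mm, angles in rad, forces in N, time in s.
With the tool pointing down it reaches from about 300 to 775 mm from the base axis. Payload 14.6 kg.
Tool frame: the origin (TCP) lies between the finger pads; the fingertips stand 8 mm ahead of it and the grasp point (between the pads) lies 11 mm behind it; y points along the fingers, x is the direction in which the jaws open and shut, and the axes are right-handed (so a half turn about y gives the same grasp; the last joint's range is limited). The gripper opens to 94 mm and grips with 3 to 60 N. Pads are 16 mm wide; open, the fingers measure 119 mm over their backs; the gripper's body (75 mm by 177 mm) begins 78 mm behind the grasp point.
Start: joints at [-1.306, 0.3, 1.521, -0, 1.321, -0.067], TCP at [179.153, -519.994, 213.446] pointing down, gripper open.
Joint ranges: [-3.03, 3.03], [-0.79, 2.21], [0.23, 2.52], [-1.04, 4.18], [0, 3.07], [-2.55, 2.55]. Speed limits (rad/s): [2.22, 2.22, 2.57, 3.14, 3.14, 3.14].

INTERFACE

Orientations are given as [roll, pitch, yaw] about the fixed x, y, z axes, in that order (R = Rz(yaw) Ry(pitch) Rx(roll)).
In Python, from cell import read_state, imaging, order gives the robot as it stands. The module is installed in compiled form; this text tells all that it offers.
- The arm moves only by the shell command python3 -m handwheel 'ROWS' [FORCE]. ROWS is JSON, a list that holds one entry, the list of rows, each a list of 7 numbers: the shift along the tool's x, y, z in mm, then the turn, a rotation vector about the tool's x, y, z in degrees, then the opening, from -1 (shut) to 1 (fully open), so that 0 is half open. A call has 1 to 5 rows; each row is the pose to reach, as a shift and turn from the pose measured when the call began, along the tool's axes at that moment; what a row does not reach only later rows make up. A row lasts 1/12 s, in which the tool goes at most 41.7 mm and 7.16 degrees, less where a joint would pass 70% of its speed; a pose out of reach is approached as far as the arm can. A call with a gripper value outside its range is refused whole. The fingers move at their own pace and stop on an object; FORCE is the grip in N (left out, the last holds). Time passes only in rows, so rows that repeat a pose let the fingers close. It gives the time, the measured TCP pose, the force and the opening at its end, in the units of the state.
- read_state(): the state, without advancing time (a new reading comes with each control period).
- imaging.camera(name): name is "scene" or "top" or "wrist"; returns (picture, depth): 400x640x3 uint8, red, green, blue; 400x640 float32, mm along the optical axis (not along the pixel's ray), 0 where there is no reading.
- imaging.get_calibration(name): a dict with "mtx" (3x3 intrinsics, pixels), "dist" ([k1, k2, p1, p2, k3] as OpenCV has them; the pictures are not rectified), "world_from_camera" (4x4, takes a point from camera to world coordinates); the wrist camera has in their place "hand_eye" (4x4, takes a point from camera to tool coordinates, whose origin is the TCP and whose axes are the tool frame's). Camera axes: x right, y down, z forward; pixel columns grow to the right and rows downward; lengths in mm; the calibration is good to about 2 mm. A picture is of the moment at which its call begins: read the wrist's pose just before it. get_calibration takes no time and is no camera call.
- order.sign_off(): hands the job in, once; it reports no verdict.
The state is a dict: "clock": time; "joints": joint angles; "qd": joint speeds; "effort": joint torques, N m; "eef_pos": TCP position; "eef_rot": TCP orientation; "wrist_force": force on the tool from outside, world axes, zero at the start; "moment": the same for the moment, N m; "finger_gap": finger opening in mm.
Only numpy, scipy, OpenCV 4.12 (cv2) and the standard library are available. Lean on these libraries where they do the work, as an engineer would, in place of code of your own. Each camera call takes 0.05 s, during which the arm holds its last target.

## Working session

There is one attempt and no reset: what is moved stays moved. The work goes in short steps, Python scripts to look and compute and a shell command to move; the robot and the scene stay as the last step left them, time stands still between calls to the robot, and variables do not carry over. Pictures are saved under pics/ and viewed, and the job is handed in when it is done.

```bash
mkdir -p pics; ls
python3 - <<'E'
from cell import read_state, imaging
import cv2, numpy as np
s=read_state(); print(s)
for n in ("scene","top","wrist"):
    p,d=imaging.camera(n); c=imaging.get_calibration(n); print(n,c)
    cv2.imwrite(f"pics/{n}0.png",p[:,:,::-1]); np.savez(f"pics/{n}0.npz",p=p,d=d)
E
```

```text
pics
{'clock': 0.0, 'joints': array([-1.30558006e+00,  3.00450211e-01,  1.52160047e+00,  3.01935700e-06,
        1.32067978e+00, -6.66276851e-02]), 'qd': array([-0.00113013, -0.00045097,  0.00114318, -0.00083774, -0.00105289,
        0.00154606]), 'effort': array([-3.99601804e-04, -5.31803334e+01, -3.52735984e+01,  7.07626529e-02,
        2.43773824e-02, -9.84309509e-05]), 'eef_pos': array([ 179.09901559, -519.7514568 ,  212.88957804]), 'eef_rot': array([-1.57071766e+00,  1.13508544e-03, -1.23895308e+00]), 'wrist_force': array([ 0.08039379, -0.14627307,  0.27164953]), 'moment': array([ 0.00611768, -0.02544563, -0.02297709]), 'finger_gap': 93.47791984347455}
scene {'mtx': array([[373.48906995,   0.        , 316.69224633],
       [  0.        , 373.48906995, 203.0708169 ],
       [  0.        ,   0.        ,   1.        ]]), 'dist': array([-0.07518606,  0.        ,  0.        ,  0.        ,  0.        ]), 'world_from_camera': array([[-4.35304004e-01, -4.12287803e-01,  8.00330677e-01,
        -2.65008556e+02],
       [-9.00279353e-01,  1.96641693e-01, -3.88367264e-01,
         5.5998196
[... 696 characters left out ...]
06e+03],
       [ 0.00000000e+00,  0.00000000e+00,  0.00000000e+00,
         1.00000000e+00]])}
wrist {'mtx': array([[334.05116448,   0.        , 317.33994011],
       [  0.        , 334.05116448, 200.04157792],
       [  0.        ,   0.        ,   1.        ]]), 'dist': array([-0.06003507,  0.        ,  0.        ,  0.        ,  0.        ]), 'hand_eye': array([[ 9.99999693e-01,  6.23238799e-04, -4.74569404e-04,
        -2.91238898e-02],
       [ 6.27890028e-04, -2.75466273e-01,  9.61310532e-01,
        -1.72156041e+02],
       [ 4.68398157e-04, -9.61310535e-01, -2.75466579e-01,
         8.03257443e+01],
       [ 0.00000000e+00,  0.00000000e+00,  0.00000000e+00,
         1.00000000e+00]])}
```

View pics/scene0.png

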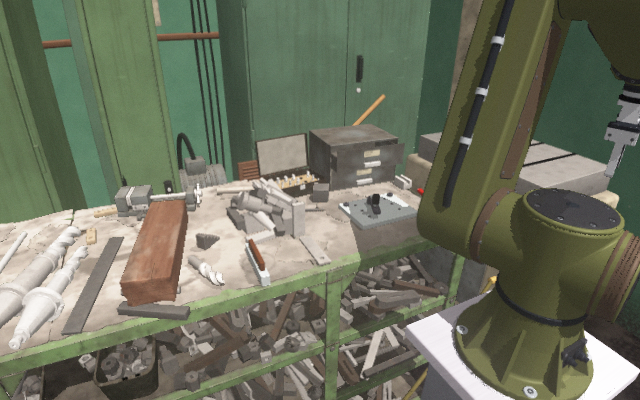

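View pics/top0.png

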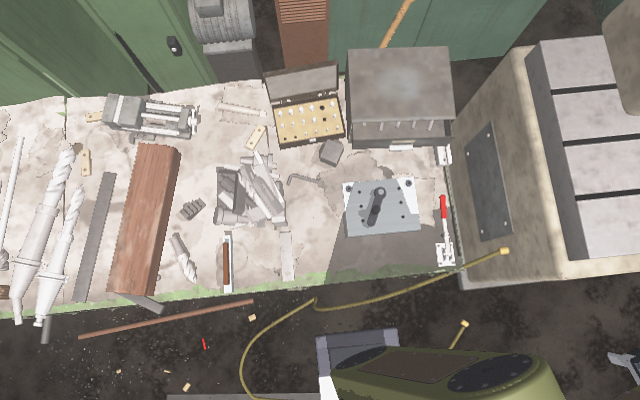

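View pics/wrist0.png

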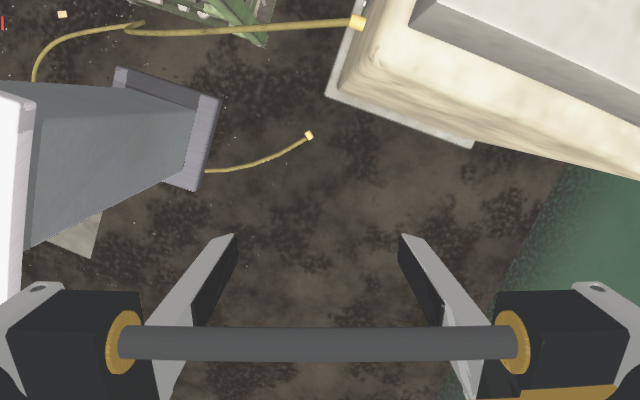

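The top view shows the plate at about (380,205) with the finger pointing towards the robot. The bar is at about (288,255), the straightedge with its brown rib at (227,262), and the heap behind them at (250,190).

```bash
cat > h.py <<'E'
import numpy as np, cv2
from cell import read_state, imaging
from scipy.spatial.transform import Rotation as R
def toolT(s):
    T=np.eye(4); T[:3,:3]=R.from_euler('xyz',s['eef_rot']).as_matrix(); T[:3,3]=s['eef_pos']; return T
def grab(n,tag):
    s=read_state(); p,d=imaging.camera(n); c=imaging.get_calibration(n)
    T=c['world_from_camera'] if n!='wrist' else toolT(s)@c['hand_eye']
    np.savez(f"pics/{tag}.npz",p=p,d=d,T=T,K=c['mtx'],D=c['dist']); cv2.imwrite(f"pics/{tag}.png",p[:,:,::-1]); return load(tag)
def load(tag):
    z=np.load(f"pics/{tag}.npz"); return dict(z)
def onplane(v,uv,z):
    uv=np.asarray(uv,float).reshape(-1,1,2)
    n=cv2.undistortPoints(uv,v['K'],v['D']).reshape(-1,2)
    r=np.c_[n,np.ones(len(n))]@v['T'][:3,:3].T; o=v['T'][:3,3]
    z=np.broadcast_to(z,len(n))
    return o+r*((z-o[2])/r[:,2])[:,None]
def cloud(v):
    h,w=v['d'].shape; uu,vv=np.meshgrid(np.arange(w),np.arange(h))
    n=cv2.undistortPoints(np.c_[uu.ravel(),vv.ravel()].astype(float).reshape(-1,1,2),v['K'],v['D']).reshape(-1,2)
    P=np.c_[n,np.ones(len(n))]*v['d'].reshape(-1,1)
    return (P@v['T'][:3,:3].T+v['T'][:3,3]).reshape(h,w,3)
def proj(v,P):
    P=np.atleast_2d(P); Ti=np.linalg.inv(v['T'])
    r,_=cv2.Rodrigues(Ti[:3,:3]); return cv2.projectPoints(P.astype(float),r,Ti[:3,3],v['K'],v['D'])[0].reshape(-1,2)
def crop(v,x0,y0,x1,y1,k,name):
    cv2.imwrite(f"pics/{name}.png",cv2.resize(v['p'][y0:y1,x0:x1,::-1],None,fx=k,fy=k,interpolation=cv2.INTER_CUBIC))
E
python3 - <<'E'
from h import *
for n in("top","scene"):
    z=np.load(f"pics/{n}0.npz"); c=imaging.get_calibration(n)
    np.savez(f"pics/{n}0.npz",p=z['p'],d=z['d'],T=c['world_from_camera'],K=c['mtx'],D=c['dist'])
v=load("top0"); C=cloud(v)
crop(v,170,130,470,310,2.66,"topc")
for nm,px in dict(bar=(288,255),rib=(227,262),plate=(360,215),knob=(380,192),heap=(250,190),heap2=(270,165),drawer=(400,85),bench=(320,260)).items(): print(nm,C[px[1],px[0]].round(1), onplane(v,[px],0).round(0))
E
```

```text
bar [465.2 208.8   6.6] [[466. 209.   0.]]
rib [460.5 364.5  50.4] [[464. 375.   0.]]
plate [552.3   3.   12. ] [[554.   2.   0.]]
knob [603.8 -54.7  44. ] [[613. -62.   0.]]
heap [626.  279.9 128.4] [[657. 299.   0.]]
heap2 [697.3 228.9  86.9] [[723. 237.   0.]]
drawer [ 847.7 -121.9  166.4] [[ 926. -163.    0.]]
bench [4.432e+02 1.244e+02 4.000e-01] [[443. 124.   0.]]
```

View pics/topc.png

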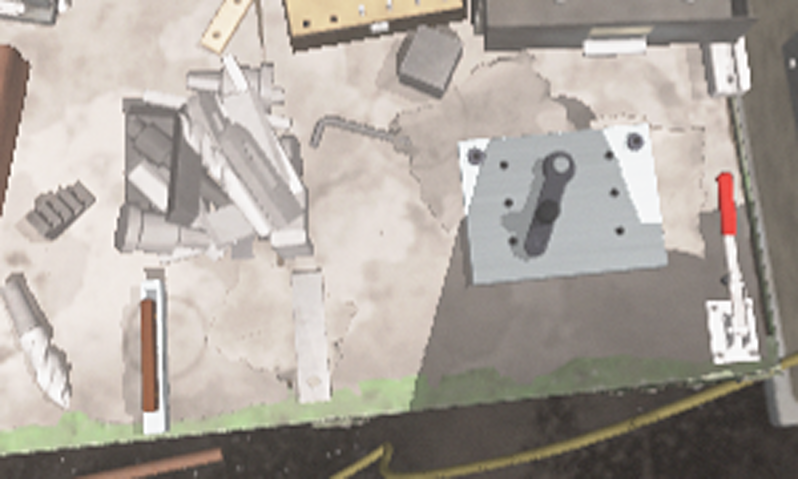

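The crop shows the plate's front corners at crop (474,284) and (667,264), the finger at an angle near zero, the bar at (312,335) and the straightedge at (152,355). The bar and straightedge both lie close to the bench's front lip.

Run:
```python
from h import *
v=load("top0"); 
f=lambda x,y:(x/2.66+170-.3,y/2.66+130-.3)
P=onplane(v,[f(474,284),f(667,264),f(460,141),f(650,125)],15); print(P.round(1))
print([np.linalg.norm(P[a]-P[b]).round(1) for a,b in((0,1),(2,3),(0,2),(1,3))])
fe=P[0]-P[1]; ang=np.arctan2(fe[1],fe[0]); print("plate y dir deg",np.degrees(ang), "center",P.mean(0))
q=onplane(v,[f(547,211)],71.5); print("knob",q); print("pivot",onplane(v,[f(562,165)],45),"tip",onplane(v,[f(535,255)],35))
for g,i,name in ((v,0,'plate/bench'),):
    C=cloud(v)
    # bar: height 4..12 in region
    X,Y,Z=C[...,0],C[...,1],C[...,2]
    for nm,m in (("bar",(Z>4)&(Z<14)&(Y>150)&(Y<270)&(X<560)&(X>380)),("rib",(Z>42)&(Z<60)&(Y>300)&(Y<420)&(X<560)&(X>380)),("foot",(Z>18)&(Z<60)&(Y>300)&(Y<420)&(X<560)&(X>360))):
        n,l,st,ce=cv2.connectedComponentsWithStats(m.astype(np.uint8)); k=1+np.argmax(st[1:,4]); pts=C[l==k]
        r=cv2.minAreaRect(pts[:,:2].astype(np.float32)); print(nm,len(pts),r,np.median(pts[:,2]))
```

```text
[[ 497.1   43.    15. ]
 [ 496.6 -154.7   15. ]
 [ 646.6   39.9   15. ]
 [ 642.7 -159.1   15. ]]
[np.float64(197.7), np.float64(199.0), np.float64(149.6), np.float64(146.2)]
plate y dir deg 89.85424553051281 center [570.75630544 -57.75032071  15.        ]
knob [[554.62359479 -32.20031024  71.5       ]]
pivot [[604.02640245 -57.25297793  45.        ]] tip [[517.45500247 -19.72942658  35.        ]]
bar 577 ((464.5303955078125, 222.66102600097656), (55.334693908691406, 129.38645935058594), 86.77132415771484) 7.995652621993486
rib 226 ((459.0009460449219, 369.5885925292969), (13.212299346923828, 108.35881805419922), 87.51321411132812) 51.34290987130112
foot 491 ((459.6206359863281, 369.0361022949219), (20.26152801513672, 149.95724487304688), 87.57493591308594) 36.74599607423647
```

Run:
```python
from h import *
v=load("top0"); C=cloud(v)
for px in [(490,180),(550,150),(600,100),(500,120),(480,270),(560,270),(450,220),(360,340),(620,60),(445,150),(384,270),(384,276),(384,284)]: print(px,C[px[1],px[0]].round(0))
```

```text
(490, 180) [ 686. -524. -352.]
(550, 150) [ 682. -558.    5.]
(600, 100) [ 791. -687.   71.]
(500, 120) [ 854. -527. -190.]
(480, 270) [ 369. -532. -630.]
(560, 270) [ 347. -537.  -38.]
(450, 220) [ 514. -243.    1.]
(360, 340) [ 131.  -12. -746.]
(620, 60) [ 879. -730.  122.]
(445, 150) [ 709. -256.   20.]
(384, 270) [399. -44.   1.]
(384, 276) [383. -42.   0.]
(384, 284) [ 352. -160. -847.]
```

```bash
python3 -m handwheel '[[[-23,0,29,0,0,0,0.2],[-46,0,58,0,0,0,0.2],[-69,0,87,0,0,0,0.2],[-92,0,116,0,0,0,0.2],[-115,0,145,0,0,0,0.2]]]' 20
```

```text
clock: 0.57
eef_pos: [279.2, -362.2, 213.0]
eef_rot: [-1.571, 0.001, -1.239]
wrist_force: [0.6, 0.2, 1.3]
finger_gap: 64.0
```

```bash
python3 -m handwheel '[[[-125,0,160,0,0,0,0.2],[-125,0,160,0,0,0,0.2],[-125,0,160,0,0,0,0.2],[-125,0,160,0,0,0,0.2],[-125,0,160,0,0,0,0.2]]]' && python3 -m handwheel '[[[-115,0,150,0,0,0,0.2],[-115,0,150,0,-7,0,0.2],[-115,0,150,0,-14,0,0.2],[-115,0,150,0,-21,0,0.2],[-115,0,150,0,-28,0,0.2]]]'
```

```text
clock: 0.98
eef_pos: [390.5, -189.8, 213.2]
eef_rot: [-1.571, 0.001, -1.239]
wrist_force: [1.3, 0.2, -0.7]
finger_gap: 56.5
clock: 1.4
eef_pos: [496.1, -29.0, 213.2]
eef_rot: [-1.57, 0.001, -0.743]
wrist_force: [-0.2, -1.7, 0.0]
finger_gap: 56.6
```

```bash
python3 -m handwheel '[[[0,0,0,0,-7,0,0.2],[0,0,0,0,-14,0,0.2],[0,0,0,0,-21,0,0.2],[0,0,0,0,-28,0,0.2],[0,0,0,0,-35,0,0.2]]]' && python3 -m handwheel '[[[0,0,0,0,-7,0,0.2],[0,0,0,0,-7.5,0,0.2],[0,0,0,0,-7.5,0,0.2]]]'
python3 - <<'E'
from h import *
v=grab("wrist","w1");
E
```

```text
clock: 1.82
eef_pos: [496.0, -28.9, 212.9]
eef_rot: [-1.569, 0.001, -0.126]
wrist_force: [-0.3, 0.3, -0.2]
finger_gap: 56.1
clock: 2.07
eef_pos: [496.0, -28.9, 212.8]
eef_rot: [-1.569, 0.001, 0.003]
wrist_force: [0.0, -0.3, 0.0]
finger_gap: 56.0
```

View pics/w1.png

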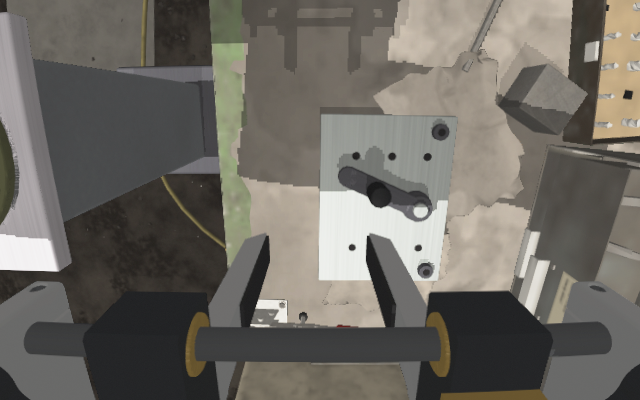

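The wrist view has +x to the right and +y up. The plate's front edge is the near-vertical line at column 320, rows 113–280; the knob is at (379,195) and the pivot at (420,210).

Run:
```python
from h import *
v=load("w1"); g=cv2.GaussianBlur(cv2.cvtColor(v['p'],cv2.COLOR_RGB2GRAY),(3,3),0).astype(float)
C=cloud(v)
def edge(vertical,rng,c0,w):
    out=[]
    for t in rng:
        prof=(g[t,c0-w:c0+w+1] if vertical else g[c0-w:c0+w+1,t]); d=np.abs(np.gradient(prof)); k=d.argmax()
        if 0<k<len(d)-1:
            den=d[k-1]-2*d[k]+d[k+1]; s=0 if den==0 else .5*(d[k-1]-d[k+1])/den
            c=c0-w+k+s; out.append((c,t) if vertical else (t,c))
    return np.array(out)
def fit(uv,z):
    P=onplane(v,uv,z)[:,:2]
    for _ in range(3):
        l=cv2.fitLine(P.astype(np.float32),cv2.DIST_HUBER,0,.01,.01).ravel(); d=l[:2];n=np.array([-d[1],d[0]]); r=(P-l[2:])@n; P=P[np.abs(r)<2.5*np.std(r)+.2]
    return l,np.std(r),len(P)
lines={}
for nm,a in dict(front=(True,range(120,272),320,7),back=(True,range(150,250),449,8),top=(False,range(330,450),115,6),bot=(False,range(330,410),280,6)).items():
    uv=edge(*a); l,s,n=fit(uv,15); ang=np.degrees(np.arctan2(l[1],l[0])); print(nm,l.round(3),"ang",ang,"std",s,n); lines[nm]=l
def X(a,b):
    A=np.c_[a[:2],-b[:2]]; t=np.linalg.solve(A,b[2:]-a[2:]); return a[2:]+t[0]*a[:2]
c1=X(lines['front'],lines['top']); c2=X(lines['front'],lines['bot']); print("corners",c1,c2,np.linalg.norm(c1-c2),"mid",(c1+c2)/2)
m=(g<45).astype(np.uint8)
print("bolts",onplane(v,[(441,131),(425.5,271)],24), "knob",onplane(v,[(379,194)],71.5),"pivot",onplane(v,[(420,211)],45), C[194,379], C[211,420])
for px in((340,240),(400,240),(340,140),(280,250)):print(C[px[1],px[0]])
```

```text
front [ 1.20000e-02  1.00000e+00  4.98306e+02 -5.07590e+01] ang 89.29998 std 0.20336533284392083 148
back [ 2.00000e-02  1.00000e+00  6.47654e+02 -4.97430e+01] ang 88.82572 std 0.4944960458703892 92
top [1.00000e+00 7.00000e-03 5.67206e+02 4.27060e+01] ang 0.38932964 std 0.4038155620067935 107
bot [ 1.00000e+00  1.00000e-03  5.45075e+02 -1.56811e+02] ang 0.07325871 std 1.8865199058681996 53
corners [499.44208  42.2457 ] [ 497.00922 -156.87254] 199.1331 mid [498.22565  -57.313423]
bolts [[ 628.17772757   25.99212032   24.        ]
 [ 626.70220272 -140.09091195   24.        ]] knob [[555.76510544 -31.58502966  71.5       ]] pivot [[606.15111934 -57.32112617  45.        ]] [555.39596356 -31.07507014  73.42760007] [607.2101636  -58.36346438  41.73880884]
[ 523.06976301 -103.80893735   14.22142463]
[ 594.5651115  -102.77256941   16.55601302]
[520.45226194  14.70269714  15.46825848]
[ 448.93388665 -124.42317506   -1.88994141]
```

```bash
python3 -m handwheel '[[[30,0,-1,0,-7,0,0],[61,0,-3,0,-14,0,0],[61,0,-3,0,-21,0,0],[61,0,-3,0,-28,0,0],[61,0,-3,0,-35,0,0]]]' && python3 -m handwheel '[[[0,0,0,0,-7,0,0],[0,0,0,0,-14,0,0],[0,0,0,0,-21,0,0],[0,0,0,0,-28,0,0],[0,0,0,0,-28,0,0]]]'
```

```text
clock: 2.53
eef_pos: [557.2, -31.8, 212.2]
eef_rot: [-1.568, 0.001, 0.614]
wrist_force: [-0.1, -0.5, 1.0]
finger_gap: 46.8
clock: 2.95
eef_pos: [557.2, -31.8, 212.1]
eef_rot: [-1.568, -0.001, 1.105]
wrist_force: [0.1, -0.2, 0.2]
finger_gap: 47.0
```

```bash
python3 -m handwheel '[[[0,35,0,0,0,0,0],[0,70,0,0,0,0,0],[0,105,0,0,0,0,0],[0,130,0,0,0,0,0],[0,140,0,0,0,0,0]]]' && python3 -m handwheel '[[[0,7,0,0,0,0,0],[0,14,0,0,0,0,0],[0,14,0,0,0,0,-0.3],[0,14,0,0,0,0,-0.3]]]'
python3 - <<'E'
from h import *
grab("wrist","w2"); grab("top","t2"); v=load("t2"); crop(v,300,130,460,270,4,"t2c")
E
```

```text
clock: 3.37
eef_pos: [555.2, -31.4, 68.5]
eef_rot: [-1.564, 0.001, 1.099]
wrist_force: [-0.2, -0.5, -0.0]
finger_gap: 47.1
clock: 3.7
eef_pos: [555.6, -31.4, 55.4]
eef_rot: [-1.565, 0.001, 1.098]
wrist_force: [0.8, 0.5, 0.8]
finger_gap: 36.9
```

View pics/w2.png

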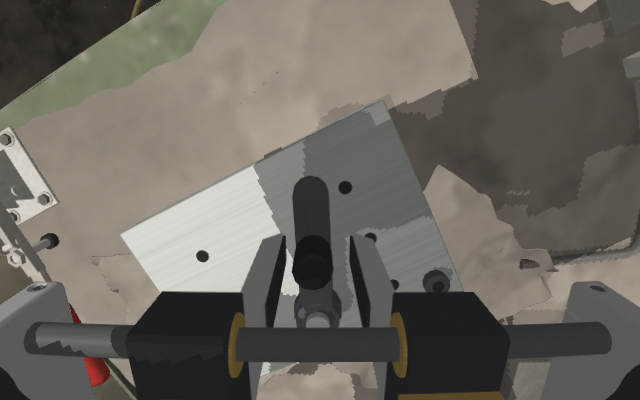

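View pics/t2c.png

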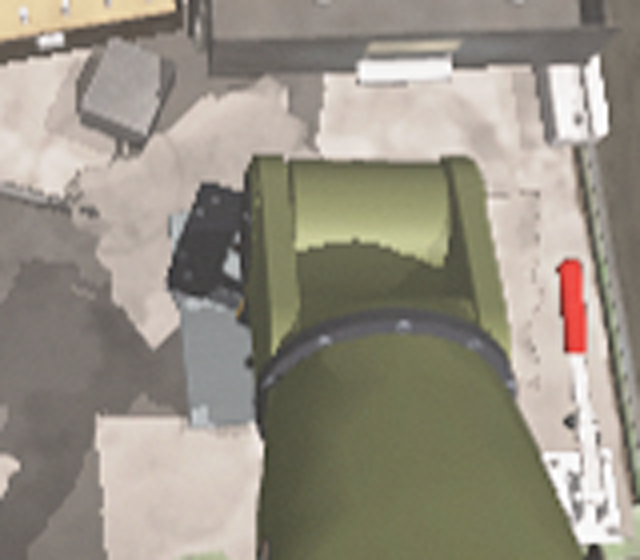

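The knob at (312,260) is between the jaws. Next I sweep the arc.

```bash
python3 -m handwheel '[[[6.7,0,-0.4,0,7,0,-0.3],[13.3,0,-1.6,0,14,0,-0.3],[19.7,0,-3.7,0,21,0,-0.3],[25.8,0,-6.4,0,28,0,-0.3],[31.5,0,-9.9,0,35,0,-0.3]]]' && python3 -m handwheel '[[[6.7,0,-0.4,0,7,0,-0.3],[13.3,0,-1.6,0,14,0,-0.3],[19.7,0,-3.7,0,21,0,-0.3],[25.8,0,-6.4,0,28,0,-0.3],[31.5,0,-9.9,0,35,0,-0.3]]]'
python3 - <<'E'
from h import *
grab("wrist","w3")
E
```

```text
clock: 4.22
eef_pos: [579.4, -7.8, 56.7]
eef_rot: [-1.567, 0.003, 0.481]
wrist_force: [-1.1, -2.1, 1.3]
finger_gap: 33.0
clock: 4.63
eef_pos: [612.2, -1.6, 57.5]
eef_rot: [-1.569, 0.004, -0.136]
wrist_force: [-3.0, 2.2, 1.1]
finger_gap: 33.0
```

View pics/w3.png

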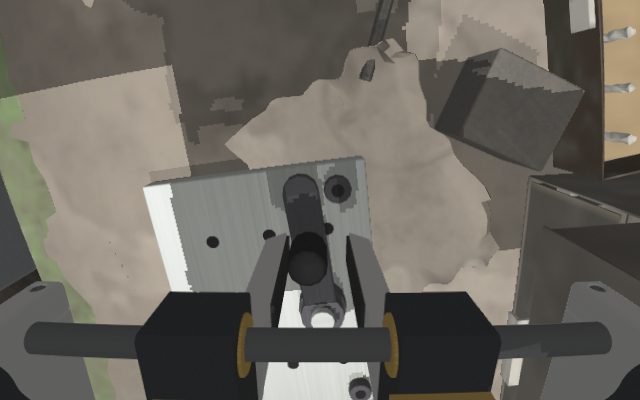

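```bash
python3 -m handwheel '[[[0,-30,0,0,0,0,-0.2],[0,-70,0,0,0,0,0.2],[0,-110,0,0,0,0,0.4],[0,-150,0,0,0,0,0.4],[-20,-155,20,0,0,0,0.4]]]' && python3 -m handwheel '[[[-30,0,30,0,-7,0,0.4],[-60,0,60,0,-14,0,0.4],[-90,0,90,0,-21,0,0.4],[-120,0,120,0,-28,0,0.4],[-150,0,150,0,-35,0,0.4]]]'
```

```text
clock: 5.1
eef_pos: [599.8, 18.2, 220.9]
eef_rot: [-1.569, -0.009, -0.146]
wrist_force: [0.5, 0.3, 0.5]
finger_gap: 60.9
clock: 5.52
eef_pos: [473.5, 187.0, 220.8]
eef_rot: [-1.575, -0.011, 0.474]
wrist_force: [0.6, 0.5, -0.4]
finger_gap: 65.5
```

```bash
python3 -m handwheel '[[[-8,0,35,0,-7,0,0.4],[-8,0,35,0,-14,0,0.4],[-8,0,35,0,-21,0,0.4],[-8,0,35,0,-28,0,0.4],[-8,0,35,0,-35,0,0.4]]]' && python3 -m handwheel '[[[0,0,0,0,-7,0,0.4],[0,0,0,0,-14,0,0.4],[0,0,0,0,-21,0,0.4],[0,0,0,0,-25,0,0.4],[0,0,0,0,-25,0,0.4]]]';python3 - <<'E'
from h import *
grab("wrist","w4");  v=grab("top","t4"); crop(v,300,130,460,270,4,"t4c")
E
```

```text
clock: 5.93
eef_pos: [450.2, 214.7, 221.5]
eef_rot: [-1.581, -0.008, 1.094]
wrist_force: [1.1, 0.0, 0.5]
finger_gap: 66.1
clock: 6.35
eef_pos: [450.2, 214.7, 222.2]
eef_rot: [-1.585, -0.003, 1.537]
wrist_force: [0.2, 0.5, 0.1]
finger_gap: 65.9
```

View pics/w4.png

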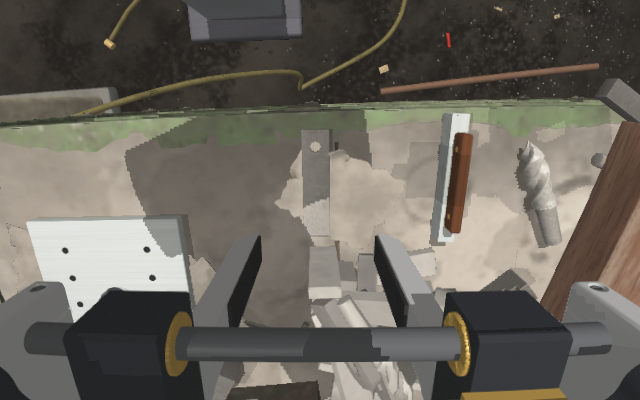

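View pics/t4c.png

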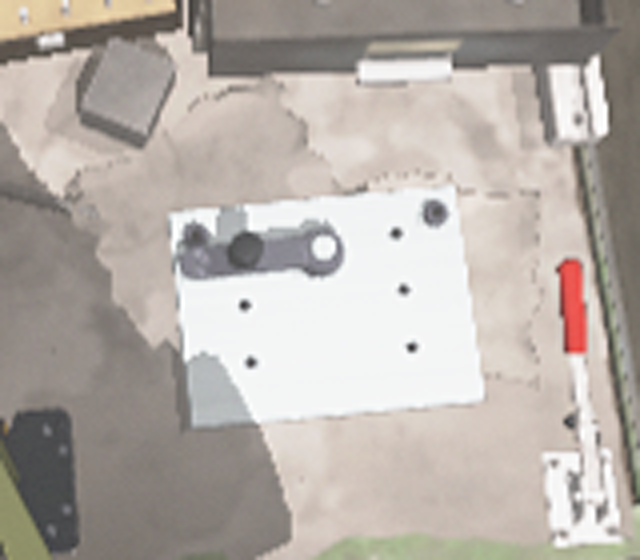

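The finger now points along plate +y. In the wrist view the bar spans columns 302–330 and rows 129–247. The straightedge foot is at columns 432–470, rows 113–243, with its rib leaning right because of parallax.

Run:
```python
from h import *
v=load("w4"); C=cloud(v); X,Y,Z=[C[...,i] for i in range(3)]
print("bench z",np.median(Z[130:220,350:420]),"bar z",np.median(Z[140:200,308:325]),"rib",np.median(Z[150:220,455:465]), "foot",Z[215,440])
crop(v,280,100,500,280,3.6,"w4c")
g=cv2.GaussianBlur(cv2.cvtColor(v['p'],cv2.COLOR_RGB2GRAY),(3,3),0).astype(float)
def rows(rng,c0f,w,z):
    uv=[]
    for t in rng:
        c0=int(round(c0f(t))); d=np.abs(np.gradient(g[t,c0-w:c0+w+1])); k=d.argmax(); uv.append((c0-w+k,t))
    P=onplane(v,uv,z)[:,:2]
    for _ in range(4):
        l=cv2.fitLine(P.astype(np.float32),cv2.DIST_HUBER,0,.01,.01).ravel(); n=np.array([-l[1],l[0]]); r=(P-l[2:])@n; P=P[np.abs(r)<2*np.std(r)+.1]
    return l,np.degrees(np.arctan2(l[1],l[0])),np.std(r),len(P)
print("barL",rows(range(135,235),lambda t:302,6,8)); print("barR",rows(range(135,235),lambda t:330,6,8))
print("barEnd",onplane(v,[(316,129.5),(317,247)],8))
m=((v['p'][...,0].astype(int)-v['p'][...,2])>40)&(v['p'][...,0]<170); m[:,:430]=0;m[:,490:]=0;m[:110]=0;m[245:]=0
n,l,st,ce=cv2.connectedComponentsWithStats(m.astype(np.uint8)); k=1+np.argmax(st[1:,4]); print(st[k])
ys,xs=np.nonzero(l==k); 
r=cv2.minAreaRect(np.c_[xs,ys].astype(np.float32)); print(r); 
P=onplane(v,np.c_[xs,ys],52)[:,:2]; print("rib z52",cv2.minAreaRect(P.astype(np.float32)))
```

```text
bench z 1.1776479897031322 bar z 8.961837711190498 rib 52.50834497211264 foot 27.268869669592334
barL (array([ 9.9959904e-01, -2.8314674e-02,  4.4764969e+02,  1.9709842e+02],
      dtype=float32), np.float32(-1.6225282), np.float64(0.5856010485276121), 68)
barR (array([ 9.9994749e-01, -1.0250747e-02,  4.6068689e+02,  2.2979866e+02],
      dtype=float32), np.float32(-0.58733475), np.float64(0.5679129178384498), 78)
barEnd [[400.01912004 215.7956208    8.        ]
 [545.47947913 211.98386524   8.        ]]
[ 450  133   23  100 1076]
((460.4794006347656, 182.7676239013672), (16.413053512573242, 99.62875366210938), 4.398705005645752)
rib z52 ((458.4959411621094, 367.2926025390625), (17.33078384399414, 109.15247344970703), 89.954345703125)
```

View pics/w4c.png

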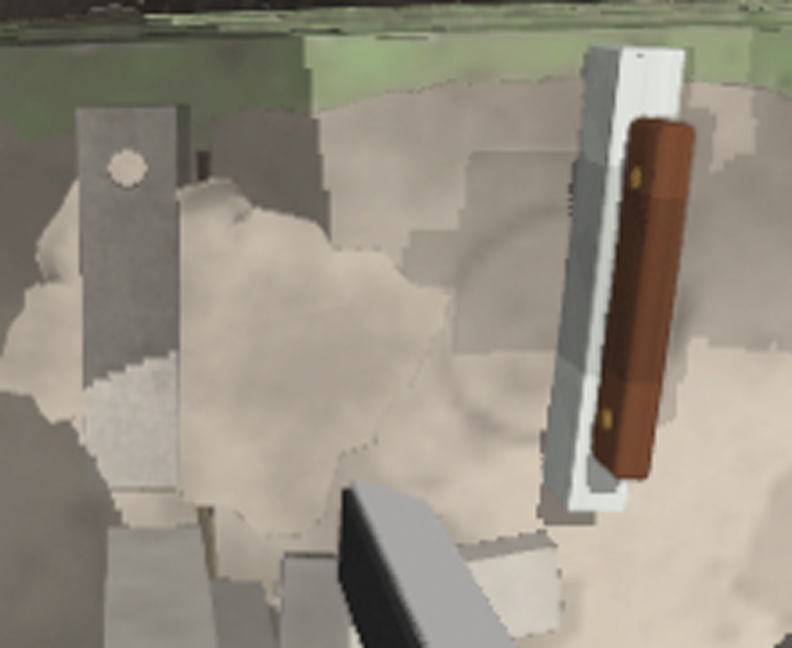

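Run:
```python
from h import *
v=load("w4")
def rep(nm,c,z):
    P=onplane(v,np.array(c)/3.6+[280,100],z)[:,:2]; a,b,d,e=P
    ax=(d+e)/2-(a+b)/2
    ax=-ax if ax[0]<0 else ax
    print(nm,P.round(1).tolist(),"mid",P.mean(0).round(1),"len",np.linalg.norm(ax).round(1),"wid",np.linalg.norm(a-b).round(1),np.linalg.norm(d-e).round(1),"ang",np.degrees(np.arctan2(ax[1],ax[0])).round(2))
rep("bar",[(76,107),(179,105),(84,487),(180,488)],8)
rep("foot",[(622,48),(685,50),(568,508),(627,510)],28)
rep("rib",[(658,120),(694,126),(609,474),(648,479)],52)
t=load("top0"); f=lambda x,y:(x/2.66+170-.3,y/2.66+130-.3)
P=onplane(t,[f(293,271),f(322,270),f(298,404),f(330,400)],8); print(P, P.mean(0))
```

```text
bar [[399.7, 198.9], [400.2, 231.4], [528.9, 195.5], [530.5, 228.7]] mid [464.8 213.6] len 129.8 wid 32.5 33.2 ang -1.34
foot [[385.4, 363.4], [386.4, 382.8], [534.1, 357.2], [535.7, 377.4]] mid [460.4 370.2] len 149.1 wid 19.4 20.2 ang -2.22
rib [[404.4, 365.7], [406.3, 376.3], [512.2, 360.1], [514.4, 372.6]] mid [459.3 368.7] len 108.1 wid 10.8 12.7 ang -2.5
[[530.56769423 224.98685905   8.        ]
 [528.46620437 195.3730011    8.        ]
 [396.85693503 231.64124298   8.        ]
 [397.42413802 199.43000812   8.        ]] [463.32874291 212.85777781   8.        ]
```

```bash
python3 -m handwheel '[[[-1,30,-6,0.8,-0.6,0,0.4],[-1,70,-12,0.8,-0.6,0,0.4],[-1,110,-12,0.8,-0.6,0,0.4],[-1,150,-12,0.8,-0.6,0,0.4],[-1,170,-12,0.8,-0.6,0,0.4]]]'  && python3 -m handwheel '[[[0,0,0,0,0,0,0.2]]]'
python3 - <<'E'
from h import *
grab("wrist","w5")
E
```

```text
clock: 6.87
eef_pos: [462.8, 212.9, 48.2]
eef_rot: [-1.567, -0.001, 1.538]
wrist_force: [0.2, -0.3, -0.4]
finger_gap: 65.5
clock: 6.95
eef_pos: [461.1, 212.1, 44.8]
eef_rot: [-1.561, 0.001, 1.536]
wrist_force: [-0.2, -0.5, 0.4]
finger_gap: 61.9
```

View pics/w5.png

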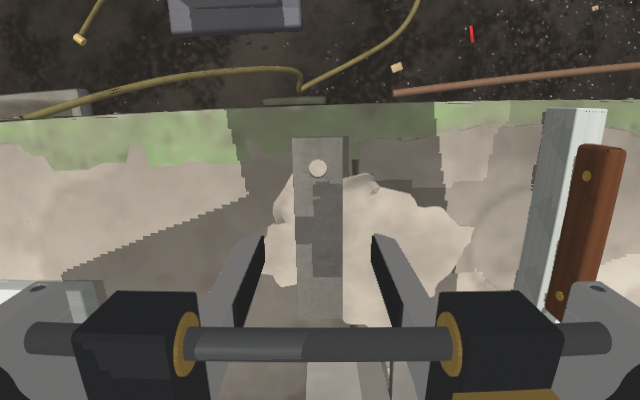

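```bash
python3 -m handwheel '[[[1,15,-3,-0.5,-0.7,0,0.2],[1,28,-3,-0.5,-0.7,0,0.2],[1,34,-3,-0.5,-0.7,0,0.2],[1,34.5,-3,-0.5,-0.7,0,0.2],[1,34.5,-3,-0.5,-0.7,0,0.2]]]'
```

```text
clock: 7.42
eef_pos: [464.9, 213.4, 13.2]
eef_rot: [-1.573, -0.0, 1.548]
wrist_force: [-0.6, -0.8, 0.2]
finger_gap: 56.4
```

```bash
python3 -m handwheel '[[[0,2,0,0,0,0,0.2],[0,3.8,0,0,0,0,0.2],[0,3.8,0,0,0,0,-0.2]]]' 40; python3 -m handwheel '[[[0,0,0,0,0,0,-0.6],[0,0,0,0,0,0,-0.6],[0,0,0,0,0,0,-0.6],[0,0,0,0,0,0,-0.6],[0,0,0,0,0,0,-0.6]]]' 40
```

```text
clock: 7.67
eef_pos: [465.2, 213.5, 9.8]
eef_rot: [-1.573, -0.0, 1.548]
wrist_force: [-0.3, -0.9, -0.6]
finger_gap: 52.5
clock: 8.08
eef_pos: [465.2, 213.5, 9.9]
eef_rot: [-1.573, -0.0, 1.548]
wrist_force: [-0.1, -0.7, 2.5]
finger_gap: 31.5
```

```bash
python3 -m handwheel '[[[0,-10,0,0,0,0,-0.6],[0,-30,0,0,0,0,-0.6],[0,-55,0,0,0,0,-0.6],[0,-80,0,0,0,0,-0.6],[0,-100,0,0,0,0,-0.6]]]' 40;  python3 - <<'E'
from h import *
grab("wrist","w6")
E
```

```text
clock: 8.5
eef_pos: [464.9, 213.5, 112.0]
eef_rot: [-1.574, -0.001, 1.548]
wrist_force: [-0.0, -1.0, -3.6]
finger_gap: 31.5
```

View pics/w6.png

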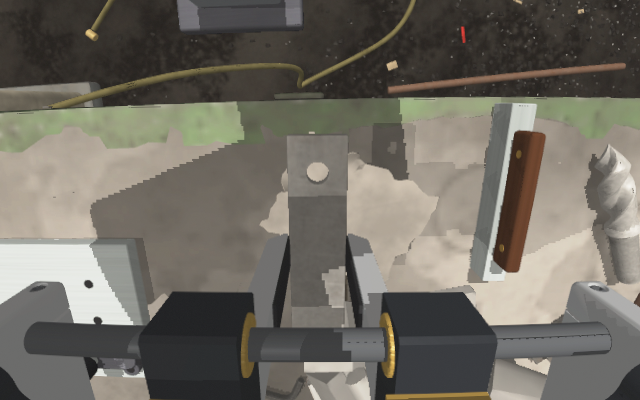

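```bash
python3 -m handwheel '[[[-30,0,0,0,6,0,-0.6],[-60,0,-5,0,12,0,-0.6],[-90,0,-10,0,18,0,-0.6],[-120,0,-15,0,24,0,-0.6],[-150,0,-20,0,30,0,-0.6]]]'
```

```text
clock: 8.97
eef_pos: [482.5, 62.3, 114.8]
eef_rot: [-1.576, -0.006, 1.02]
wrist_force: [0.4, -0.4, -3.5]
finger_gap: 31.7
```

```bash
python3 -m handwheel '[[[-22,0,-21,0,6,0,-0.6],[-44,0,-43,0,12,0,-0.6],[-66,0,-64,0,18,0,-0.6],[-88,0,-86,0,24,0,-0.6],[-88,0,-86,0,30,0,-0.6]]]' && python3 -m handwheel '[[[0,0,0,0,6,0,-0.6],[0,0,0,0,12,0,-0.6],[0,0,0,0,18,0,-0.6],[0,0,0,0,24,0,-0.6],[0,0,0,0,28,0,-0.6]]]' &&  python3 -m handwheel '[[[0,0,0,0,0,0,-0.6],[0,0,0,0,0,0,-0.6]]]'
python3 - <<'E'
from h import *
grab("wrist","w7")
E
```

```text
clock: 9.38
eef_pos: [510.1, -61.8, 114.3]
eef_rot: [-1.573, -0.007, 0.488]
wrist_force: [-0.1, 0.7, -3.7]
finger_gap: 31.3
clock: 9.8
eef_pos: [509.7, -61.8, 113.7]
eef_rot: [-1.569, -0.006, -0.007]
wrist_force: [-0.8, -0.5, -3.3]
finger_gap: 31.7
clock: 9.97
eef_pos: [509.3, -61.7, 113.1]
eef_rot: [-1.569, -0.005, -0.005]
wrist_force: [0.1, 0.3, -3.2]
finger_gap: 31.3
```

View pics/w7.png

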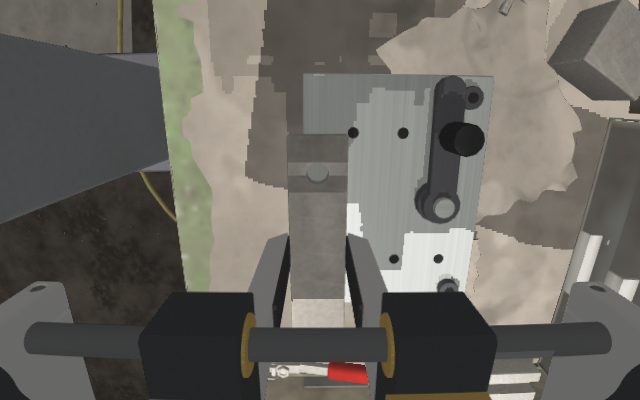

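```bash
python3 -m handwheel '[[[0,20,4,0,0.4,0.3,-0.6],[0,45,4,0,0.4,0.3,-0.6],[0,65,4,0,0.4,0.3,-0.6],[0,75,4,0,0.4,0.3,-0.6],[0,78,4,0,0.4,0.3,-0.6]]]' && python3 -m handwheel '[[[0,2,0,0,0,0,-0.6],[0,4,0,0,0,0,-0.6],[0,6,0,0,0,0,-0.6]]]'
```

```text
clock: 10.43
eef_pos: [508.9, -57.4, 33.7]
eef_rot: [-1.568, 0.003, -0.01]
wrist_force: [-0.0, 0.7, -3.4]
finger_gap: 31.1
clock: 10.68
eef_pos: [509.5, -57.5, 28.4]
eef_rot: [-1.569, 0.001, -0.01]
wrist_force: [-0.8, 0.1, -3.7]
finger_gap: 31.5
```

```bash
python3 -m handwheel '[[[0,1,0,0,0,0,-0.6],[0,2,0,0,0,0,-0.6],[0,3,0,0,0,0,-0.6],[0,3.3,0,0,0,0,-0.6]]]'
python3 - <<'E'
from h import *
grab("wrist","w8"); s=read_state(); print(s['wrist_force'],s['eef_pos'])
E
```

```text
clock: 11.02
eef_pos: [509.5, -57.5, 25.2]
eef_rot: [-1.569, 0.001, -0.01]
wrist_force: [-0.2, -0.3, -4.5]
finger_gap: 31.3
[-2.62297259e-03 -6.66191382e-01 -4.35915222e+00] [509.47552164 -57.49676056  25.14736117]
```

View pics/w8.png

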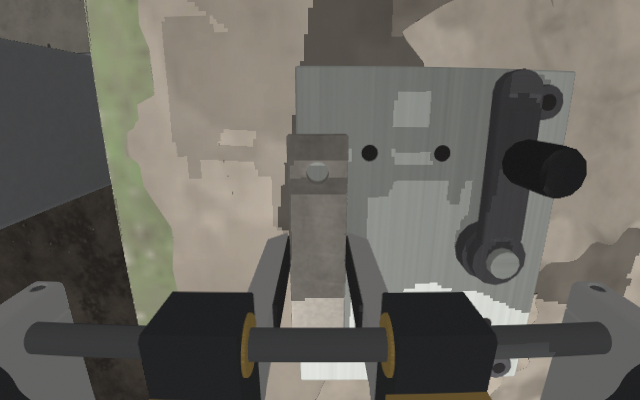

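The bar's front side (column 288) overhangs the plate edge (column 297) by a few mm. I touch down and let go.

```bash
python3 -m handwheel '[[[0,0.5,0,0,0,0,-0.6],[0,1,0,0,0,0,-0.6],[0,1,0,0,0,0,-0.6]]]'; python3 -m handwheel '[[[0,0,0,0,0,0,-0.2],[0,0,0,0,0,0,-0.1],[0,0,0,0,0,0,0],[0,0,0,0,0,0,0],[0,0,0,0,0,0,0]]]'
```

```text
clock: 11.32
eef_pos: [509.6, -57.5, 24.9]
eef_rot: [-1.569, 0.001, -0.01]
wrist_force: [-5.3, 0.9, 8.6]
finger_gap: 31.3
clock: 11.73
eef_pos: [509.6, -57.5, 24.9]
eef_rot: [-1.569, 0.001, -0.01]
wrist_force: [-0.9, 0.2, -1.1]
finger_gap: 47.2
```

Contact registered (8.6 N upward) and the bar is released. I lift and look.

```bash
python3 -m handwheel '[[[0,-15,0,0,0,0,0],[0,-45,0,0,0,0,0],[0,-85,0,0,0,0,0],[0,-125,0,0,0,0,0.3],[0,-165,20,0,0,0,0.3]]]'; python3 -m handwheel '[[[0,-15,35,0,-7,0,0.3],[0,-20,60,0,-7,0,0.3],[0,-20,60,0,-7,0,0.3]]]'
python3 - <<'E'
from h import *
v=grab("wrist","w9"); crop(v,240,60,500,290,3,"w9c")
E
```

```text
clock: 12.15
eef_pos: [509.8, -40.7, 189.4]
eef_rot: [-1.569, 0.001, -0.012]
wrist_force: [1.2, 1.1, 0.1]
finger_gap: 57.2
clock: 12.4
eef_pos: [511.0, 22.4, 211.5]
eef_rot: [-1.569, -0.003, 0.114]
wrist_force: [0.2, -0.1, -0.2]
finger_gap: 60.8
```

View pics/w9.png

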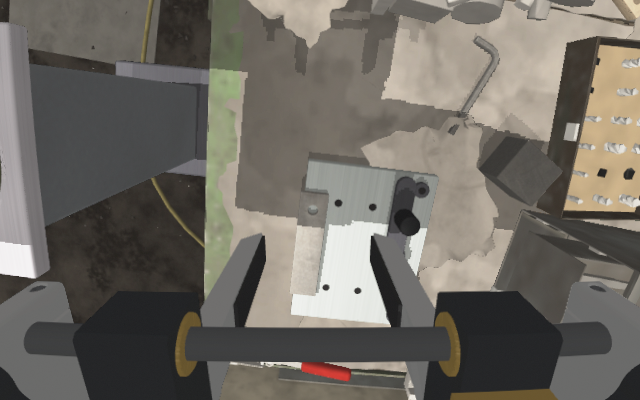

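View pics/w9c.png

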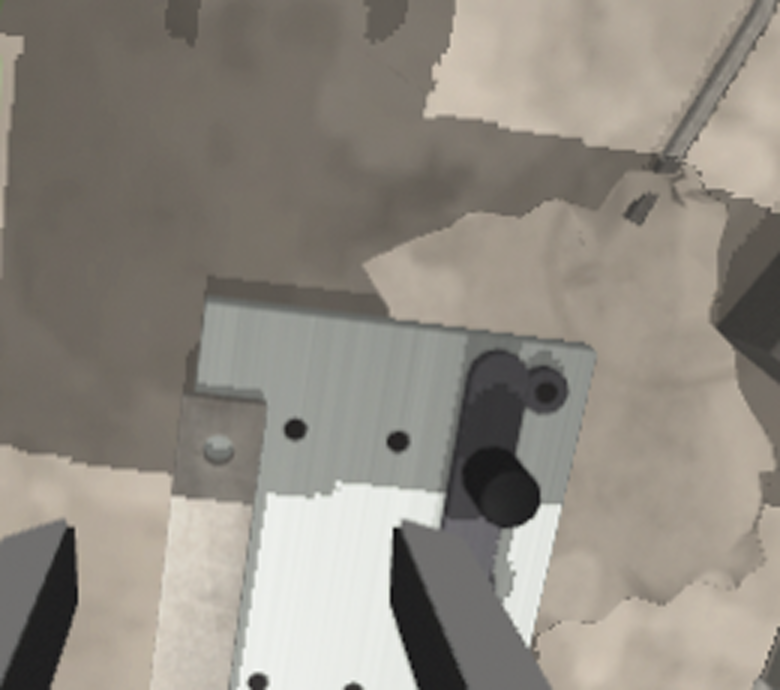

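```bash
python3 -m handwheel '[[[-5,0,35,0,-7,0,0.3],[-8,0,70,0,-14,0,0.3],[-12,0,105,0,-21,0,0.3],[-12,0,140,0,-28,0,0.3],[-12,0,175,0,-35,0,0.3]]]'
```

```text
clock: 12.87
eef_pos: [478.5, 194.0, 210.0]
eef_rot: [-1.57, -0.001, 0.729]
wrist_force: [0.5, -0.3, -0.2]
finger_gap: 60.8
```

```bash
python3 -m handwheel '[[[20,0,28,0,-7,0,0.3],[40,0,57,0,-14,0,0.3],[60,0,86,0,-21,0,0.3],[80,0,114,0,-28,0,0.3],[102,0,143,0,-35,0,0.3]]]' && python3 -m handwheel '[[[0,10,0,0,-6,0,0.1],[0,20,0,0,-11,0,0],[0,30,0,0,-11,0,-0.2],[0,30,0,0,-11,0,-0.2]]]'
python3 - <<'E'
from h import *
v=grab("wrist","w10")
E
```

```text
clock: 13.28
eef_pos: [459.3, 369.3, 209.5]
eef_rot: [-1.57, -0.0, 1.345]
wrist_force: [1.3, 0.6, 1.1]
finger_gap: 61.1
clock: 13.62
eef_pos: [459.0, 368.2, 176.7]
eef_rot: [-1.567, 0.002, 1.533]
wrist_force: [0.2, -0.4, 0.1]
finger_gap: 39.0
```

View pics/w10.png

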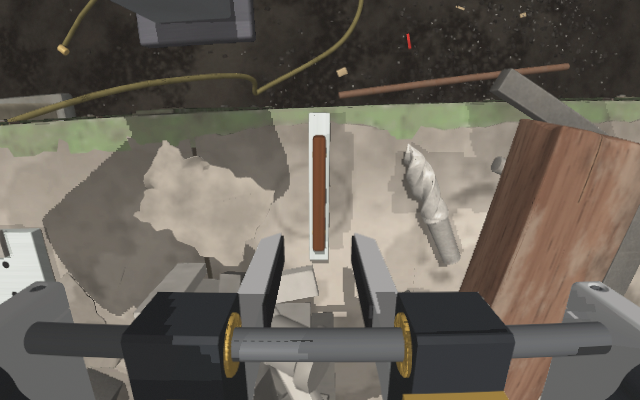

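Run:
```python
from h import *
v=load("w10"); crop(v,280,100,360,275,3.4,"w10c")
m=((v['p'][...,0].astype(int)-v['p'][...,2])>40); m[:,:300]=0;m[:,340:]=0;m[:128]=0;m[258:]=0
n,l,st,ce=cv2.connectedComponentsWithStats(m.astype(np.uint8)); k=1+np.argmax(st[1:,4]); print(st[k])
ys,xs=np.nonzero(l==k); P=onplane(v,np.c_[xs,ys],52)[:,:2]; print("rib",cv2.minAreaRect(P.astype(np.float32)))
g=cv2.cvtColor(v['p'],cv2.COLOR_RGB2GRAY).astype(float)
for nm,c0,z in(("L",311,28),("R",329,28)):
    pass
P=onplane(v,[(309,113),(330,113),(310,262),(328,262)],28)[:,:2]; print(P.round(1),P.mean(0))
ax=P[2:].mean(0)-P[:2].mean(0); print(np.degrees(np.arctan2(ax[1],ax[0])))
```

```text
[ 312  136   14  115 1359]
rib ((459.1141052246094, 368.969970703125), (11.438496589660645, 108.7693099975586), 87.48823547363281)
[[385.3 363.1]
 [386.  382.7]
 [537.8 357.4]
 [538.5 376.4]] [461.88788091 369.85735507]
-2.250849614206903
```

View pics/w10c.png

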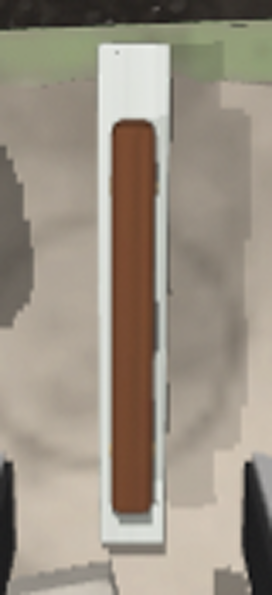

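```bash
python3 - <<'E'
from h import *
C=cloud(load("top0"))
m=(C[...,0]>400)&(C[...,0]<520)&(C[...,1]>270)&(C[...,1]<480)&(C[...,2]>56); print(C[m][:,:].min(0) if m.any() else None, m.sum())
print(C[200,150],C[260,140])
E
python3 -m handwheel '[[[1,30,0,0,0,0,-0.2],[1,65,0,0,0,0,-0.2],[1,100,0,0,0,0,-0.2],[1,120,0,0,0,0,-0.2],[1,125,0,0,0,0,-0.2]]]'
```

```text
[409.98473799 368.17368134  56.63638532] 2
[639.96727546 549.96060234  74.48955098] [486.40974162 578.20491845  77.96487627]
clock: 14.08
eef_pos: [458.2, 367.7, 50.0]
eef_rot: [-1.565, 0.004, 1.529]
wrist_force: [0.5, -0.7, -0.8]
finger_gap: 37.5
```

```bash
python3 -m handwheel '[[[1.5,4,-1,-0.3,0,0.2,-0.2],[1.5,8,-1,-0.3,0,0.2,-0.2],[1.5,11,-1,-0.3,0,0.2,-0.2],[1.5,11,-1,-0.3,0,0.2,-0.2]]]';python3 -m handwheel '[[[0,0,0,0,0,0,-0.5],[0,0,0,0,0,0,-0.8],[0,0,0,0,0,0,-1],[0,0,0,0,0,0,-1],[0,0,0,0,0,0,-1]]]' 50; python3 -m handwheel '[[[0,0,0,0,0,0,-1],[0,0,0,0,0,0,-1]]]' 50
```

```text
clock: 14.42
eef_pos: [459.6, 369.3, 39.7]
eef_rot: [-1.571, 0.007, 1.528]
wrist_force: [-0.1, -0.7, -0.1]
finger_gap: 37.3
clock: 14.83
eef_pos: [459.7, 369.3, 40.0]
eef_rot: [-1.571, 0.007, 1.528]
wrist_force: [-0.1, -1.0, 1.5]
finger_gap: 11.2
clock: 15.0
eef_pos: [459.7, 369.3, 40.0]
eef_rot: [-1.571, 0.007, 1.528]
wrist_force: [-0.2, -1.2, 0.2]
finger_gap: 11.7
```

```bash
python3 -m handwheel '[[[0,-10,0,0,0,-0.3,-1],[0,-30,0,0,0,-0.3,-1],[0,-50,0,0,0,-0.3,-1],[0,-65,0,0,0,-0.3,-1],[0,-70,0,0,0,-0.3,-1]]]'; python3 -m handwheel '[[[-25,0,-1,0,0,0,-1],[-55,0,-3,0,6,0,-1],[-90,0,-4,0,12,0,-1],[-125,0,-6,0,18,0,-1],[-155,0,-7,0,24,0,-1]]]'
```

```text
clock: 15.42
eef_pos: [460.1, 370.2, 112.5]
eef_rot: [-1.573, -0.0, 1.528]
wrist_force: [-0.2, 1.3, -6.1]
finger_gap: 11.9
clock: 15.83
eef_pos: [459.7, 213.0, 111.7]
eef_rot: [-1.572, 0.0, 1.104]
wrist_force: [0.2, 0.1, -7.3]
finger_gap: 11.7
```

```bash
python3 -m handwheel '[[[-27,0,-15,0,6,0,-1],[-54,0,-30,0,12,0,-1],[-81,0,-45,0,18,0,-1],[-108,0,-60,0,24,0,-1],[-135,0,-75,0,30,0,-1]]]'
```

```text
clock: 16.25
eef_pos: [465.2, 57.2, 111.4]
eef_rot: [-1.571, 0.0, 0.576]
wrist_force: [0.7, 0.0, -6.5]
finger_gap: 11.4
```

```bash
python3 -m handwheel '[[[-14,0,-25,0,7,0,-1],[-28,0,-50,0,14,0,-1],[-43,0,-75,0,21,0,-1],[-57,0,-99,0,28,0,-1],[-57,0,-99,0,33.7,0,-1]]]'; python3 -m handwheel '[[[0,0,0,0,0,0,-1],[0,0,0,0,0,0,-1]]]'
python3 - <<'E'
from h import *
v=grab("wrist","w11")
E
```

```text
clock: 16.67
eef_pos: [470.9, -60.6, 111.0]
eef_rot: [-1.572, 0.001, -0.022]
wrist_force: [0.5, 1.5, -7.2]
finger_gap: 11.8
clock: 16.83
eef_pos: [470.4, -60.8, 110.4]
eef_rot: [-1.572, 0.002, -0.02]
wrist_force: [-0.4, 1.1, -6.7]
finger_gap: 11.5
```

View pics/w11.png

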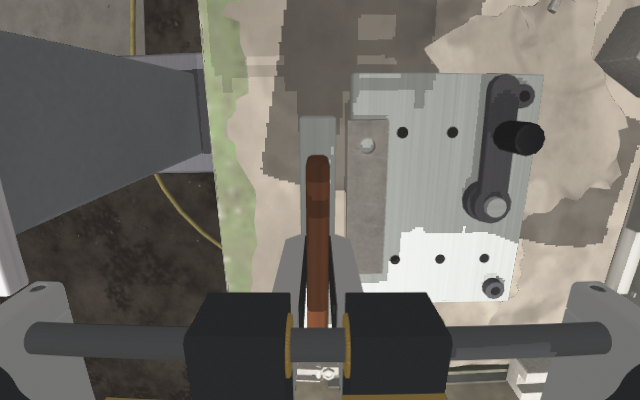

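```bash
python3 -m handwheel '[[[0,15,3,0,-0.4,0,-1],[0,35,3,0,-0.4,0,-1],[0,52,3,0,-0.4,0,-1],[0,60,3,0,-0.4,0,-1],[0,63,3,0,-0.4,0,-1]]]'; python3 -m handwheel '[[[0,2,0,0,0,0,-1],[0,2,0,0,0,0,-1]]]'
```

```text
clock: 17.3
eef_pos: [469.8, -56.6, 46.4]
eef_rot: [-1.571, 0.004, -0.009]
wrist_force: [-0.9, 0.9, -6.7]
finger_gap: 11.2
clock: 17.47
eef_pos: [469.9, -56.3, 44.6]
eef_rot: [-1.571, 0.004, -0.007]
wrist_force: [0.2, 0.6, -7.1]
finger_gap: 11.7
```

```bash
python3 -m handwheel '[[[0,1.5,0,0,0.2,-0.2,-1],[0,3,0,0,0.2,-0.2,-1],[0,4,0,0,0.2,-0.2,-1],[0,4.5,0,0,0.2,-0.2,-1],[0,4.8,0,0,0.2,-0.2,-1]]]'
```

```text
clock: 17.88
eef_pos: [470.0, -56.4, 39.9]
eef_rot: [-1.571, 0.0, -0.011]
wrist_force: [-0.6, -1.3, -2.1]
finger_gap: 11.5
```

```bash
python3 -m handwheel '[[[3,0,0,0,0,0,-1],[6,0,0,0,0,0,-1],[9,0,0,0,0,0,-1],[12,0,0,0,0,0,-1],[14,0,0,0,0,0,-1]]]' 25
```

```text
clock: 18.3
eef_pos: [484.3, -56.5, 40.0]
eef_rot: [-1.571, 0.001, -0.01]
wrist_force: [-7.2, -0.2, 2.8]
finger_gap: 11.8
```

```bash
python3 -m handwheel '[[[0.7,0,0,0,0,0,-1],[1.4,0,0,0,0,0,-1],[2,0,0,0,0,0,-1]]]' 15
```

```text
clock: 18.55
eef_pos: [486.0, -56.5, 40.0]
eef_rot: [-1.571, 0.002, -0.01]
wrist_force: [-3.6, -0.2, -0.4]
finger_gap: 11.7
```

```bash
python3 -m handwheel '[[[0.5,0,0,0,0,0,-1],[1,0,0,0,0,0,-1],[1.2,0,0,0,0,0,-1]]]' 15; python3 -m handwheel '[[[0.4,0,0,0,0,0,-1],[0.8,0,0,0,0,0,-1]]]' 15
```

```text
clock: 18.8
eef_pos: [487.2, -56.5, 40.0]
eef_rot: [-1.571, 0.002, -0.01]
wrist_force: [-3.3, -0.0, -1.2]
finger_gap: 11.9
clock: 18.97
eef_pos: [487.9, -56.5, 40.0]
eef_rot: [-1.571, 0.002, -0.01]
wrist_force: [-9.2, -0.2, 4.0]
finger_gap: 11.9
```

```bash
python3 -m handwheel '[[[0.5,0,0,0,0,0,-1],[0.8,0,0,0,0,0,-1]]]' 15; python3 -c "
from cell import read_state as r
s=r();print(s['wrist_force'],s['moment'],s['eef_rot'])"
```

```text
clock: 19.13
eef_pos: [488.0, -56.5, 40.0]
eef_rot: [-1.571, 0.004, -0.01]
wrist_force: [-13.3, -0.4, 6.1]
finger_gap: 12.1
[-13.27807191  -0.36721996   6.06597829] [-0.04675966  2.44109638  0.05564569] [-1.57080935  0.00406463 -0.01038142]
```

The arm stalls at x=488.0 with 13 N, so the foot has met the plate edge. I release, then square it with a low, central push.

```bash
python3 -m handwheel '[[[0,0,0,0,0,0,-0.9],[0,0,0,0,0,0,-0.6],[0,0,0,0,0,0,-0.5],[0,0,0,0,0,0,-0.5]]]' 15; python3 -m handwheel '[[[0,-15,0,0,0,0,-0.4],[0,-40,0,0,0,0,-0.4],[0,-80,0,0,0,0,-0.4],[0,-115,0,0,0,0,-0.4],[0,-150,0,0,0,0,-0.4]]]' ; python3 -m handwheel '[[[-10,0,30,0,0,0,-0.4],[-20,0,60,0,0,0,-0.4],[-20,0,60,0,0,0,-0.4]]]' ;python3 - <<'E'
from h import *
v=grab("wrist","w12"); crop(v,240,80,440,300,2.7,"w12c")
E
```

```text
clock: 19.47
eef_pos: [488.7, -56.6, 40.4]
eef_rot: [-1.571, 0.002, -0.01]
wrist_force: [0.4, 0.3, -0.1]
finger_gap: 23.0
clock: 19.88
eef_pos: [489.2, -56.5, 192.5]
eef_rot: [-1.571, 0.001, -0.01]
wrist_force: [-0.8, -0.7, 0.2]
finger_gap: 28.5
clock: 20.13
eef_pos: [469.1, 6.7, 193.5]
eef_rot: [-1.571, -0.001, -0.008]
wrist_force: [0.7, -0.4, -0.2]
finger_gap: 27.9
```

View pics/w12.png

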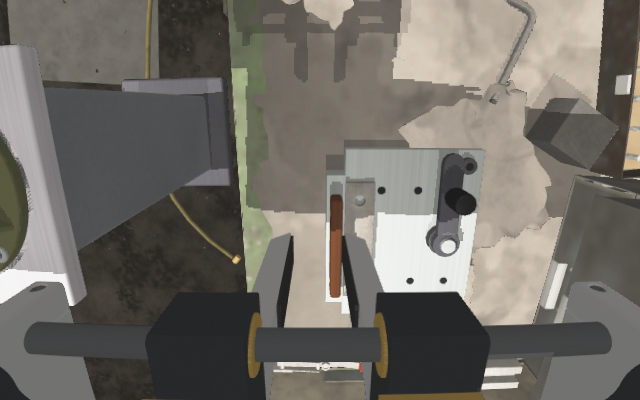

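View pics/w12c.png

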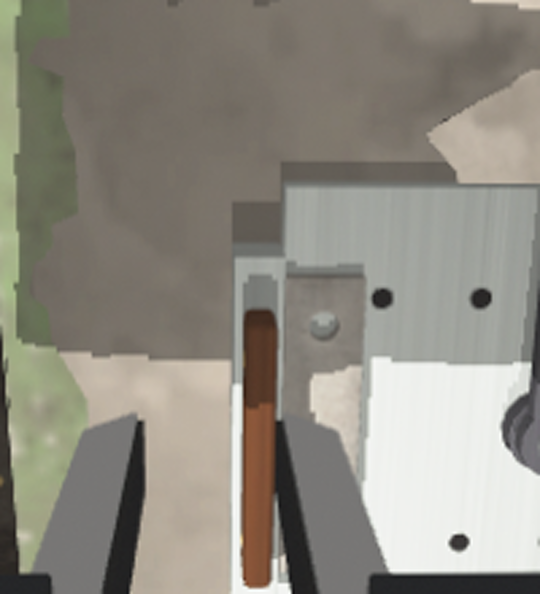

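```bash
python3 -m handwheel '[[[-12,0,-30,0,0,0,-1],[-23,0,-63,0,0,0,-1],[-23,40,-63,0,0,0,-1],[-23,80,-63,0,0,0,-1],[-23,110,-63,0,0,0,-1]]]' 20; python3 -m handwheel '[[[0,20,0,0,0,0,-1],[0,40,0,0,0,0,-1],[0,60,0,0,0,0,-1],[0,65,0,0,0,0,-1]]]'
```

```text
clock: 20.6
eef_pos: [445.8, -58.7, 81.1]
eef_rot: [-1.571, -0.001, -0.009]
wrist_force: [0.3, 0.8, -1.1]
finger_gap: 1.2
clock: 20.93
eef_pos: [444.9, -59.2, 13.6]
eef_rot: [-1.571, 0.002, -0.01]
wrist_force: [-0.1, -0.3, 0.2]
finger_gap: 0.0
```

```bash
python3 -m handwheel '[[[4,0,2,0,0,0,-1],[8,0,2,0,0,0,-1],[12,0,2,0,0,0,-1],[16,0,2,0,0,0,-1]]]'; python3 -m handwheel '[[[1,0,0,0,0,0,-1],[2,0,0,0,0,0,-1],[3,0,0,0,0,0,-1]]]'
```

```text
clock: 21.27
eef_pos: [462.2, -57.5, 14.6]
eef_rot: [-1.571, 0.0, -0.01]
wrist_force: [-0.1, -0.4, -0.4]
finger_gap: 0.5
clock: 21.52
eef_pos: [465.4, -57.6, 15.0]
eef_rot: [-1.571, -0.0, -0.01]
wrist_force: [-4.2, -0.1, 2.7]
finger_gap: 0.7
```

```bash
python3 -m handwheel '[[[0.4,0,0,0,0,0,-1],[0.8,0,0,0,0,0,-1]]]'; python3 -m handwheel '[[[0.5,0,0,0,0,0,-1],[1,0,0,0,0,0,-1]]]'
```

```text
clock: 21.68
eef_pos: [465.4, -57.5, 14.9]
eef_rot: [-1.571, 0.001, -0.01]
wrist_force: [-8.6, -0.5, 5.6]
finger_gap: 0.7
clock: 21.85
eef_pos: [465.4, -57.5, 14.8]
eef_rot: [-1.571, 0.004, -0.01]
wrist_force: [-11.9, -1.5, 8.6]
finger_gap: 0.3
```

```bash
python3 -m handwheel '[[[-3,0,0,0,0,0,-1],[-12,0,0,0,0,0,-1],[-22,-10,0,0,0,0,-1],[-25,-50,0,0,0,0,-0.6],[-25,-90,0,0,0,0,-0.4]]]'; python3 -m handwheel '[[[0,-40,20,0,0,0,-0.3],[0,-75,50,0,0,0,-0.3],[0,-100,85,0,0,0,-0.3],[20,-100,100,0,0,0,-0.2],[40,-100,100,0,0,0,-0.2]]]';python3 - <<'E'
from h import *
v=grab("wrist","w13"); crop(v,240,100,440,320,2.7,"w13c")
E
```

```text
clock: 22.27
eef_pos: [438.6, -57.0, 104.9]
eef_rot: [-1.57, 0.008, -0.01]
wrist_force: [1.1, -0.6, 0.1]
finger_gap: 10.3
clock: 22.68
eef_pos: [480.9, 45.7, 207.4]
eef_rot: [-1.569, 0.002, -0.007]
wrist_force: [1.5, -0.7, 0.6]
finger_gap: 37.6
```

View pics/w13.png

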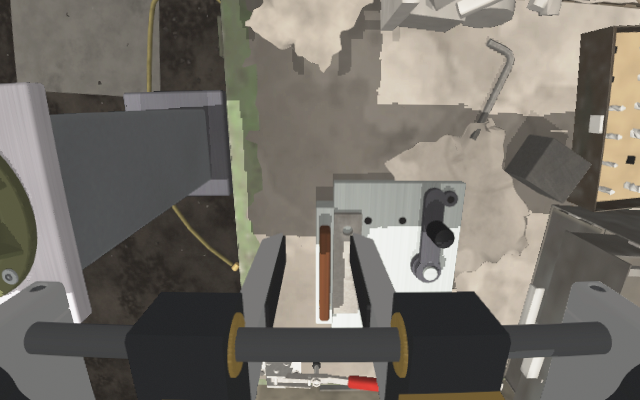

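View pics/w13c.png

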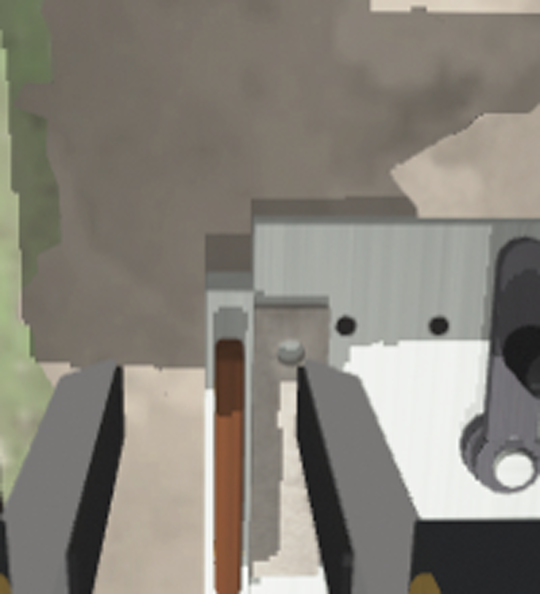

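Run:
```python
from h import *
def edge(v,P0,P1,w,rng=(0,1),n=60):
    # sample world points along line P0-P1 (z in points), search gradient across in world x
    g=cv2.GaussianBlur(cv2.cvtColor(v['p'],cv2.COLOR_RGB2GRAY),(3,3),0).astype(np.float32); out=[]
    for t in np.linspace(*rng,n):
        p=P0+(P1-P0)*t; xs=np.arange(-w,w+.01,.25); Q=np.tile(p,(len(xs),1)); Q[:,0]+=xs
        uv=proj(v,Q).astype(np.float32); pr=cv2.remap(g,uv[:,0].reshape(1,-1),uv[:,1].reshape(1,-1),cv2.INTER_LINEAR).ravel(); d=np.abs(np.gradient(pr)); d=np.convolve(d,np.ones(3),'same')
        if d.max()>6: out.append((p[0]+xs[d.argmax()],p[1]))
    out=np.array(out)
    for _ in range(4):
        c=np.polyfit(out[:,1],out[:,0],1); r=out[:,0]-np.polyval(c,out[:,1]); out=out[np.abs(r)<2*r.std()+.1]
    return c,r.std(),len(out)
for tag in("w12","w13"):
    v=load(tag)
    for nm,x,z,y0,y1 in(("plate front",498.5,15,12,40),("plate back",648,15,0,40),("bar back",530.5,23,-20,5),("foot back/top",498,28,-20,15),("foot front/top",478.5,28,-50,15)):
        try:
            c,s,n=edge(v,np.array([x,y0,z],float),np.array([x,y1,z],float),5); print(tag,nm,"ang %.2f"%np.degrees(c[0]),"x at y=-0: %.1f"%np.polyval(c,0),"std %.2f"%s,n)
        except Exception as e: print(nm,e)
```

```text
w12 plate front ang 0.97 x at y=-0: 498.4 std 0.43 57
w12 plate back ang 0.00 x at y=-0: 643.2 std 0.00 3
w12 bar back ang 8.99 x at y=-0: 532.6 std 0.85 54
w12 foot back/top ang 4.61 x at y=-0: 496.4 std 1.00 60
w12 foot front/top ang -3.31 x at y=-0: 480.1 std 0.92 60
w13 plate front ang -0.57 x at y=-0: 498.9 std 0.10 55
plate back too many indices for array: array is 1-dimensional, but 2 were indexed
w13 bar back ang 11.69 x at y=-0: 533.1 std 0.80 49
w13 foot back/top ang 7.63 x at y=-0: 497.0 std 0.76 52
w13 foot front/top ang 0.04 x at y=-0: 481.6 std 0.36 47
```

```bash
python3 -m handwheel '[[[0,0,-35,0,0,0,0.2],[0,0,-70,0,0,0,0.3],[0,0,-105,0,0,0,0.3],[0,0,-140,0,0,0,0.3],[0,0,-165,0,0,0,0.3]]]'; python3 -m handwheel '[[[0,0,0,0,0,0,0.3],[0,0,0,0,0,0,0.3]]]';python3 - <<'E'
from h import *
v=grab("wrist","w14"); crop(v,270,20,490,220,3.6,"w14c")
E
```

```text
clock: 23.15
eef_pos: [481.2, -123.2, 205.4]
eef_rot: [-1.57, 0.003, -0.008]
wrist_force: [0.5, 0.5, -1.0]
finger_gap: 60.8
clock: 23.32
eef_pos: [480.5, -124.3, 205.1]
eef_rot: [-1.57, 0.004, -0.01]
wrist_force: [-0.4, 0.4, -0.5]
finger_gap: 61.0
```

View pics/w14c.png

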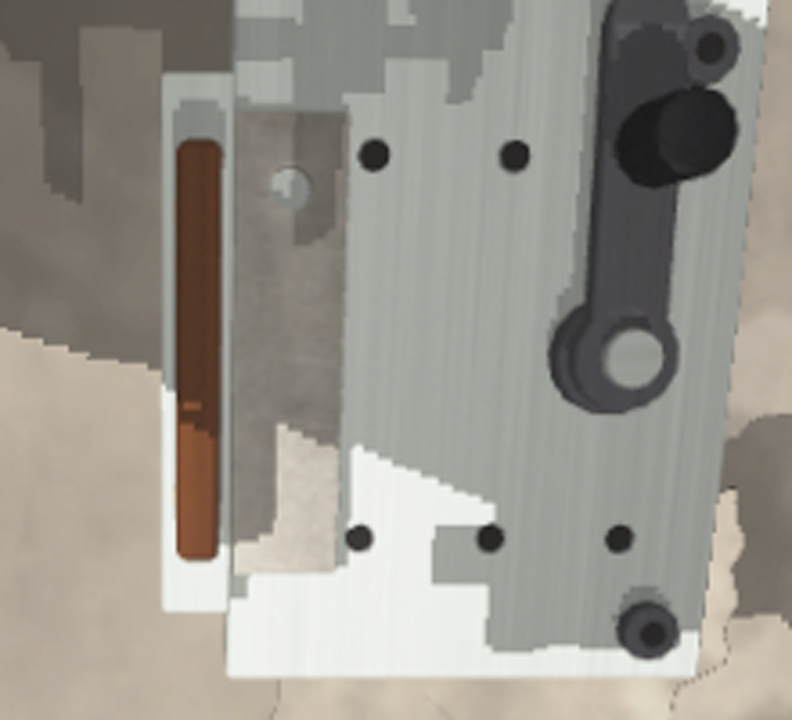

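Run:
```python
from h import *
v=load("w14")
q=lambda c,z:onplane(v,np.array(c)/3.6+[270,20],z)[:,:2].round(1)
print("bar R edge",q([(348,112),(336,570)],23).tolist(),"L",q([(236,107),(232,570)],23).tolist())
print("foot",q([(162,73),(233,73),(162,610),(228,610)],28).tolist())
print("plate front",q([(228,640),(227,675)],15).tolist())
```

```text
bar R edge [[530.0, 7.9], [529.7, -121.0]] L [[499.2, 9.3], [498.4, -120.7]]
foot [[479.0, 17.4], [498.1, 17.2], [477.3, -131.7], [497.0, -131.9]]
plate front [[497.6, -144.8], [497.3, -156.3]]
```

```bash
python3 - <<'E'
from h import *
v=load("w14")
print(onplane(v,np.array([(698,133)])/3.6+[270,20],71.5), onplane(v,np.array([(634,358)])/3.6+[270,20],44))
E
python3 -m handwheel '[[[30,0,30,0,0,0,0],[60,0,60,0,0,0,0],[90,0,90,0,0,0,0],[120,0,112,0,0,0,0],[126,0,119,0,0,0,0]]]'
```

```text
[[608.0558912   -3.55687001  71.5       ]] [[606.95382952 -57.93690219  44.        ]]
clock: 23.78
eef_pos: [610.1, -0.6, 204.0]
eef_rot: [-1.569, 0.004, -0.005]
wrist_force: [-1.2, -0.0, -0.1]
finger_gap: 46.9
```

```bash
python3 -m handwheel '[[[-2,30,-3,0,0,0,0],[-2,65,-3,0,0,0,0],[-2,100,-3,0,0,0,0],[-2,125,-3,0,0,0,0],[-2,135,-3,0,0,0,0]]]'; python3 -m handwheel '[[[0,7,0,0,0,0,0],[0,10,0,0,0,0,-0.2],[0,10,0,0,0,0,-0.3],[0,10,0,0,0,0,-0.3]]]';  python3 - <<'E'
from h import *
grab("wrist","w15")
E
```

```text
clock: 24.2
eef_pos: [605.4, -2.1, 65.3]
eef_rot: [-1.569, 0.009, -0.004]
wrist_force: [-0.3, -0.5, -0.1]
finger_gap: 47.0
clock: 24.53
eef_pos: [606.0, -1.9, 56.7]
eef_rot: [-1.569, 0.007, -0.003]
wrist_force: [0.7, -0.2, 0.7]
finger_gap: 33.7
```

View pics/w15.png

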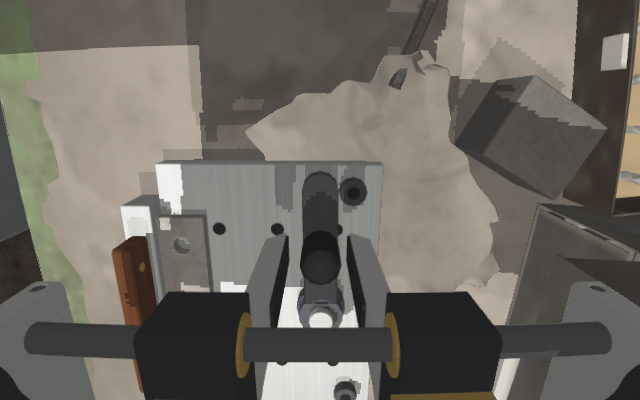

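```bash
python3 -m handwheel '[[[-6.7,0,-0.4,0,-7,0,-0.3],[-13.3,0,-1.6,0,-14,0,-0.3],[-19.7,0,-3.7,0,-21,0,-0.3],[-25.8,0,-6.4,0,-28,0,-0.3],[-31.5,0,-9.9,0,-35,0,-0.3]]]' && python3 -m handwheel '[[[-6.7,0,-0.4,0,-7,0,-0.3],[-13.3,0,-1.6,0,-14,0,-0.3],[-19.7,0,-3.7,0,-21,0,-0.3],[-25.8,0,-6.4,0,-28,0,-0.3],[-31.5,0,-9.9,0,-35,0,-0.3]]]'
```

```text
clock: 25.0
eef_pos: [575.1, -11.9, 58.4]
eef_rot: [-1.567, 0.002, 0.613]
wrist_force: [1.6, 0.1, -0.2]
finger_gap: 33.0
clock: 25.42
eef_pos: [555.5, -38.1, 59.8]
eef_rot: [-1.569, -0.001, 1.23]
wrist_force: [0.8, 2.3, 1.1]
finger_gap: 32.9
```

```bash
python3 -m handwheel '[[[-6.7,0,-0.4,0,-7,0,-0.3],[-13.3,0,-1.6,0,-14,0,-0.3],[-18.8,0,-3.3,0,-20,0,-0.3],[-20.5,0,-4,0,-20,0,-0.3]]]'; python3 -m handwheel '[[[-1,0,0,0,0,0,-0.3],[-2,0,0,0,0,0,-0.3],[-2.5,0,0,0,0,0,-0.3]]]'
```

```text
clock: 25.75
eef_pos: [552.7, -59.3, 60.8]
eef_rot: [-1.571, -0.002, 1.584]
wrist_force: [-0.4, 2.1, 0.4]
finger_gap: 33.1
clock: 26.0
eef_pos: [553.0, -61.7, 61.3]
eef_rot: [-1.572, -0.002, 1.581]
wrist_force: [-0.6, 1.8, 1.6]
finger_gap: 33.0
```

```bash
python3 -m handwheel '[[[-1,0,0,0,0,0,-0.3],[-2,0,0,0,0,0,-0.3]]]'; python3 -m handwheel '[[[-0.7,0,0,0,0,0,-0.3],[-1.4,0,0,0,0,0,-0.3]]]'
```

```text
clock: 26.17
eef_pos: [553.1, -63.4, 61.4]
eef_rot: [-1.572, -0.002, 1.58]
wrist_force: [-1.6, 11.0, 2.5]
finger_gap: 33.0
clock: 26.33
eef_pos: [553.0, -63.5, 61.4]
eef_rot: [-1.571, -0.005, 1.58]
wrist_force: [-2.1, 15.0, 2.5]
finger_gap: 32.9
```

Force jumped to 15 N at the stop, so the finger is home. I back off, open, lift away and check.

```bash
python3 -m handwheel '[[[1.5,0,0,0,0,0,-0.25],[3,0,0,0,0,0,-0.15],[4,0,0,0,0,0,-0.1],[5,0,0,0,0,0,0],[5,0,0,0,0,0,0]]]'; python3 -m handwheel '[[[0,-30,0,0,0,0,0],[0,-65,0,0,0,0,0],[0,-100,0,0,0,0,0],[0,-135,0,0,0,0,0],[0,-150,0,0,0,0,0]]]'; python3 -m handwheel '[[[30,0,0,0,0,0,0],[65,0,0,0,0,0,0],[100,0,0,0,0,0,0],[135,0,20,0,0,0,0],[170,0,40,0,0,0,0]]]'; python3 -m handwheel '[[[35,0,0,0,0,0,0],[70,0,0,0,0,0,0],[100,0,0,0,0,0,0],[100,0,0,0,0,0,0],[100,0,0,0,0,0,0]]]'
python3 - <<'E'
from h import *
v=grab("top","t16"); crop(v,330,150,440,260,5,"t16c"); v=grab("wrist","w16"); crop(v,0,0,640,400,1.2,"w16c")
E
```

```text
clock: 26.75
eef_pos: [553.1, -58.5, 61.4]
eef_rot: [-1.571, -0.004, 1.579]
wrist_force: [-0.5, 0.1, -0.7]
finger_gap: 47.0
clock: 27.17
eef_pos: [554.0, -59.4, 216.3]
eef_rot: [-1.577, -0.003, 1.579]
wrist_force: [0.1, 0.3, 0.6]
finger_gap: 47.1
clock: 27.58
eef_pos: [511.9, 111.5, 216.3]
eef_rot: [-1.577, -0.003, 1.579]
wrist_force: [0.7, 1.2, -0.3]
finger_gap: 47.0
clock: 28.0
eef_pos: [510.8, 212.5, 216.4]
eef_rot: [-1.577, -0.003, 1.581]
wrist_force: [0.4, -0.7, -0.7]
finger_gap: 46.6
```

View pics/t16c.png

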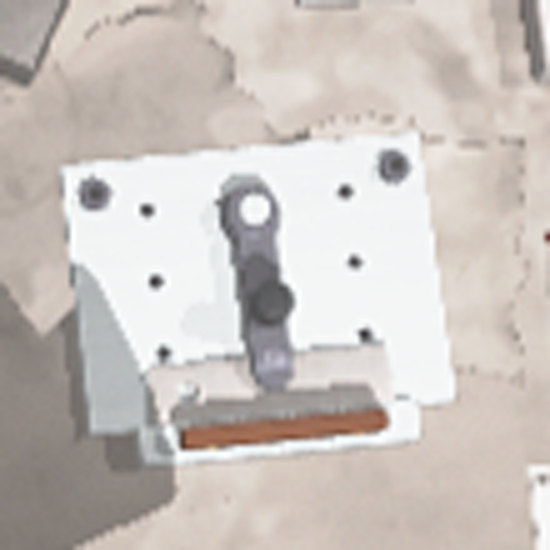

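View pics/w16.png

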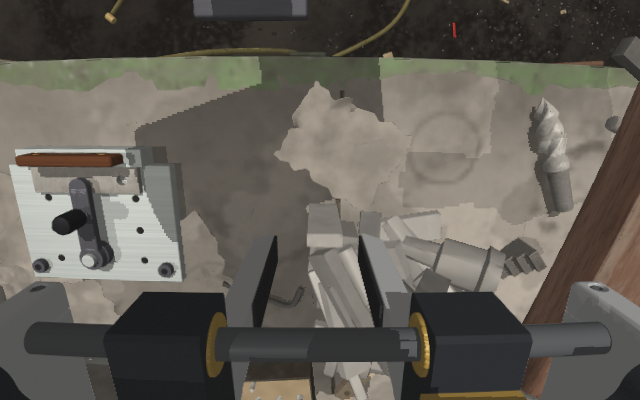

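The top crop shows the finger pointing straight at the edge, with its tip at (270,385) over the bar. The straightedge stands flush along the front edge, rib at (285,430). The bystanders look to be in their original places.

Run:
```python
from cell import order, read_state
s=read_state(); print(s['clock'],s['qd'].round(3),s['wrist_force'].round(1)); print(order.sign_off())
```

```text
28.1 [-0.017 -0.006  0.003  0.002 -0.     0.001] [ 0.5  0.  -0.5]
the job is handed in; nothing more can be done
None
```

The job was handed in at 28.1 s of the 72 s allowed; the sign-off gives no verdict.

**What I did**
1. Swung the finger aside by caging its knob in the jaws, to about 1.57 rad.
2. Laid the bar on the plate with about 5 mm of overhang along the front edge.
3. Stood the straightedge in front of the plate and pushed it home until the force rose to 13 N. I then released it and squared it with a low push at the middle of its foot, to 12 N.
4. Swung the finger back to its stop, where the force reached 15 N, then lifted clear.

**Last checks**
- **Before the finger went back**, from a close wrist view:

| Part | Line along plate y | Centre |
|---|---|---|
| Plate front edge | about −0.6° | – |
| Straightedge foot | about −0.55° | about 10 mm in front of the edge, as it should be |
| Bar | −0.1° to −0.4° | side within about 1 mm of the plate edge; y within a few mm of the plate's middle |

- **After the finger went back**, I checked by eye only. The top and wrist views showed the finger straight over the bar, the straightedge standing flush, and the bystanders apparently where they were. I did not measure how far any bystander may have moved. The wrist force read about zero, so the robot was touching nothing.

**Check that failed:** an earlier automatic edge fit gave scattered angles because a jaw blocked part of the view. I discarded it and took the figures above from an unobstructed view.

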